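# Point out a chipped rim and the pad to grind it with

## Task

Show the apprentice the next repair. Point down at the chip in the rim of the one chipped glass vase, with your fingertips a couple of centimetres above it, and stay there for about two seconds; then point in the same way at the middle of the studded diamond hand pad that will grind the chip out, stay for about two seconds, and finish there, still pointing at the pad. Do not touch or shift anything on the mat.

Things in the scene. Friction and masses are not known exactly. Their poses are not given: they have to be found in the camera images.
- chipped_vase: Open, round-bellied vase of frosted amber glass with fine horizontal ribs: 110 mm tall, 84 mm across the foot, 130 mm across the belly, 96 mm across the mouth; the wall at the mouth is 9 mm thick and its flat top is a pale ground ring. Loose, about 1 kg, standing upright on the mat. A bite is missing from its rim: the chip. Origin: centre of the underside; z up; the chip lies on the +x side of the body, at any yaw.
- chip (a point): Middle of the chip: a scooped break 26 mm long along the rim and up to 10 mm deep, right across the 9 mm wall, showing amber glass where the pale ground ring is interrupted. The point lies at the level of the unbroken rim, over the middle of the wall: 43.5 mm out from the vase's axis along the vase's +x and 110 mm above its underside (114 mm above the work surface).
- sound_vase: A second vase of the same glass, form and size, whose pale ground ring is whole all round. Loose, about 1 kg. Either vase may be at either place. Origin: centre of the underside; z up.
- grinding_pad: Diamond hand pad: rectangular black block, 90 (x) x 55 (y) x 26 (z) mm, with rounded edges, lying flat with its abrasive face up: a grid of 8 x 5 small square steel-grey studs. Loose, 0.16 kg. Origin: centre of the underside; z up.
- pad_top (a point): Middle of the pad's studded upper face, 26 mm above its underside (30 mm above the work surface).
- brush: Bench brush lying bristles down: light wooden back with round ends, 142 (x) x 46 (y) mm, on a wider foot of dark bristles, about 155 x 55 mm; 44 mm tall in all. Loose, 0.14 kg; pad and brush may change places. To be left alone. Origin: centre of the underside; z up.
- bottle: Round amber glass bottle with a blank paper label and a narrow open neck, 58 mm in diameter, 168 mm tall. Loose, 0.3 kg, standing at the far side. To be left alone. Origin: centre of the underside; z up.
- stopper: Small tapered brick-red stopper, 18 mm across its foot, 23 mm across the top, 22 mm tall, standing on the mat. Loose, 15 g. To be left alone. Origin: centre of the underside; z up. Vases, pad, brush, bottle and stopper all stand on a flat grey rubber mat whose top is 4 mm above the work surface.

How it is judged:
On the way, in this order (a step that is already met when the one before it is completed fails the run):
1. the fingertips stay just above the chip for about two seconds (horizontal distance between the grasp point and chip below 0.02 m and z of the grasp point in the frame of chip between 0.022 and 0.065 m), for 1.8 s.
2. then the fingertips stay just above the middle of the pad for about two seconds (horizontal distance between the grasp point and pad_top below 0.02 m and z of the grasp point in the frame of pad_top between 0.022 and 0.065 m), for 1.8 s.
At the end, for the whole second after the job is handed in: Hand still pointing at the pad: the grasp point (19 mm behind the fingertips) within 20 mm sideways of the middle of its top and 22 to 65 mm above it (same for the chip before). Vases, pad, brush, bottle and stopper within 4 mm of their starts, upright, at rest (all of step 2 and distance of each of chipped_vase, sound_vase, grinding_pad, brush, bottle, stopper from where it was at the start of the episode below 0.004 m and angle between each of chipped_vase, sound_vase, grinding_pad, brush, bottle, stopper's own z axis and vertical below 0.05 rad and linear speed of each of chipped_vase, sound_vase, grinding_pad, brush, bottle, stopper below 0.02 m/s); the robot touches nothing.
It fails at once if the robot touches a vase, the pad, the brush, the bottle or the stopper (contact force between any of the fingers, the arm and chipped_vase above 0.3 N or contact force between any of the fingers, the arm and sound_vase above 0.3 N or contact force between any of the fingers, the arm and grinding_pad above 0.3 N or contact force between any of the fingers, the arm and brush above 0.3 N or contact force between any of the fingers, the arm and bottle above 0.3 N or contact force between any of the fingers, the arm and stopper above 0.3 N).
It fails at once if something on the mat is shifted, lifted or tipped (distance of any of chipped_vase, sound_vase, grinding_pad, brush, bottle, stopper from where it was at the start of the episode above 0.006 m or angle between any of chipped_vase, sound_vase, grinding_pad, brush, bottle, stopper's own z axis and vertical above 0.15 rad).
It also fails if it takes over 51 s, if anything falls off the work surface, if the arm or the gripper's body presses on something with over 40 N, if the wrist force passes 120 N, or if a joint passes its speed limit or range.

## Robot

A 6-joint arm with a two-finger parallel gripper is mounted at the origin on the work surface. World frame = base frame: x ahead of the robot, y to its left, z up, the work surface at z = 0. Lengths are in m, angles in rad, forces in N, time in s.
With the tool pointing down it reaches from about 0.425 to 0.95 m from the base axis. Payload 14.7 kg.
Tool frame: the origin (TCP) lies between the finger pads; the fingertips stand 11 mm ahead of it and the grasp point (between the pads) lies 8 mm behind it; z points along the fingers, y is the direction in which the jaws open and shut (so a half turn about z gives the same grasp; the last joint's range is limited). The gripper opens to 85 mm and grips with 20 to 120 N. Pads are 22 mm wide; open, the fingers measure 114 mm over their backs; the gripper's body (76 mm by 85 mm) begins 54 mm behind the grasp point. The pads swing forward as they close: fully open they stand 13 mm farther back than shut.
Start: joints at [1.187, 0.48, 1.596, -0, 1.065, -0.047], TCP at [0.215, 0.613, 0.242] pointing down, gripper open.
Joint ranges: [-2.75, 2.75], [-0.82, 2.05], [0.23, 2.67], [-1.56, 4.7], [0.09, 2.69], [-2.92, 2.92]. Speed limits (rad/s): [1.89, 1.89, 2.39, 3.01, 3.01, 3.01].

## Interface

Orientations are given as a rotation vector (axis times angle).
In Python, from plant import r gives the robot as it stands. Calls block until the motion is done:
- r.move_to(position, orientation): joint-space move of the TCP to a pose.
- r.line_to(position, rotation=None, rate=0.15, guard=None): straight line of the TCP; rotation=None keeps the orientation; rate is the mean speed in m/s. With guard (N) it stops when the force on the tool has changed by that much, and returns True; else False.
- r.movej(angles): joint-space move.
- r.open_gripper() and r.gripper_close(strength=None): open the fingers fully, or close them until they stop; strength is the grip in N (None keeps the last).
- r.dwell(seconds).
- r.ik(position, orientation): joint angles nearest the present ones, or None.
- r.read_state(): the state.
- r.camera(name): name is "scene" or "top" or "wrist"; returns a dict with "img" (384x512x3 uint8, red, green, blue), "range_z" (384x512 float32, m along the optical axis (not along the pixel's ray), 0 where there is no reading), "fx", "fy", "cx", "cy" (pixels), "D" ([k1, k2, p1, p2, k3] as OpenCV has them; the pictures are not rectified), "eye" and "orientation" of the camera in the world. Camera axes: x right, y down, z forward; pixel columns grow to the right and rows downward; lengths in m; the calibration is good to about 2 mm. A picture is of the moment at which its call begins.
A pose or a line that the arm cannot do raises r.Unreachable and nothing moves.
- r.sign_off(): hands the job in, once; it reports no verdict.
The state is a dict: "time": time; "q": joint angles; "qd": joint speeds; "joint_torque": joint torques, N m; "ee_pos": TCP position; "tcp_rot": TCP orientation; "ft_force": force on the tool from outside, world axes, zero at the start; "torque": the same for the moment, N m; "gripper_width": finger opening in m.
Only numpy, scipy, OpenCV 4.12 (cv2) and the standard library are available. Lean on these libraries where they do the work, as an engineer would, in place of code of your own. Each camera call takes 0.05 s, during which the arm holds its last target.

## Working session

There is one attempt and no reset: what is moved stays moved. The work goes in short steps, each a Python script; the robot and the scene stay as the last script left them, time stands still between calls to the robot, and variables do not carry over. Pictures are saved under pics/ and viewed, and the job is handed in when it is done.

```bash
mkdir -p pics; cat > h.py <<'E'
from plant import r
import numpy as np, cv2
from scipy.spatial.transform import Rotation as R
def snap(n,f):
    c=r.camera(n); cv2.imwrite('pics/'+f+'.png',cv2.resize(c['img'][:,:,::-1],(800,600),interpolation=cv2.INTER_CUBIC)); np.save('pics/'+f+'.npy',c,allow_pickle=True); return c
def rot(c):
    o=np.array(c['orientation'],float)
    return o if o.shape==(3,3) else R.from_rotvec(o).as_matrix()
def ray(c,uv,z):
    K=np.array([[c['fx'],0,c['cx']],[0,c['fy'],c['cy']],[0,0,1]])
    p=cv2.undistortPoints(np.array(uv,float).reshape(-1,1,2),K,np.array(c['D'])).reshape(-1,2)
    d=np.c_[p,np.ones(len(p))]@rot(c).T; e=np.array(c['eye'])
    return e+d*((z-e[2])/d[:,2])[:,None]
E
python3 - <<'E'
from h import *
for n in ('scene','top','wrist'):
    c=snap(n,n+'1'); print(n,c['eye'],c['orientation'],c['fx'],c['D'])
print(r.read_state())
E
```

```text
scene [1.31923046 0.07515398 0.68734968] [-1.617498   -1.80697392  0.84000804] 358.8393286311563 [-0.02167957  0.          0.          0.          0.        ]
top [ 4.51793195e-01 -8.78315682e-04  1.24731494e+00] [-2.13530018  2.16210998 -0.11526254] 449.067732765461 [-0.05173735  0.          0.          0.          0.        ]
wrist [0.13748784 0.6422829  0.37335419] [2.33776717 1.65996098 0.26642906] 328.74879415897595 [-0.06495201  0.          0.          0.          0.        ]
{'time': 0.15, 'q': array([ 1.18740972e+00,  4.80673047e-01,  1.59672844e+00,  5.34296398e-06,
        1.06512182e+00, -4.66111177e-02]), 'qd': array([ 0.00104855, -0.00198644, -0.00102648,  0.00096454, -0.00246785,
       -0.0010849 ]), 'joint_torque': array([ 1.44315440e-03, -9.51137066e+01, -4.30465972e+01,  3.81355176e-05,
        7.97279121e-03, -5.03772196e-05]), 'ee_pos': array([0.21465949, 0.61320514, 0.24182964]), 'tcp_rot': array([-5.26479212e-01, -3.09695751e+00,  1.42654508e-03]), 'ft_force': array([-0.24208029, -0.81169484, -0.79250706]), 'torque': array([-0.00952095, -0.00707861,  0.01432151]), 'gripper_width': 0.0853735473728306}
```

View pics/top1.png

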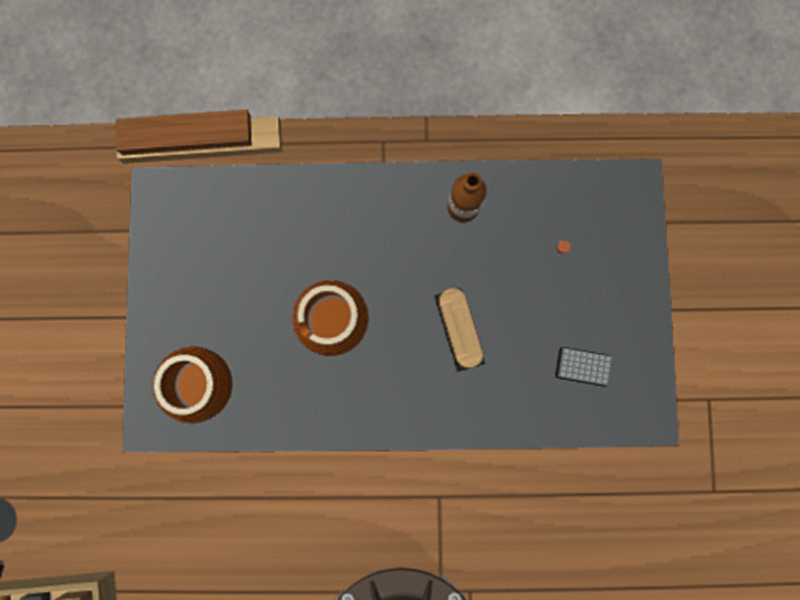

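View pics/scene1.png

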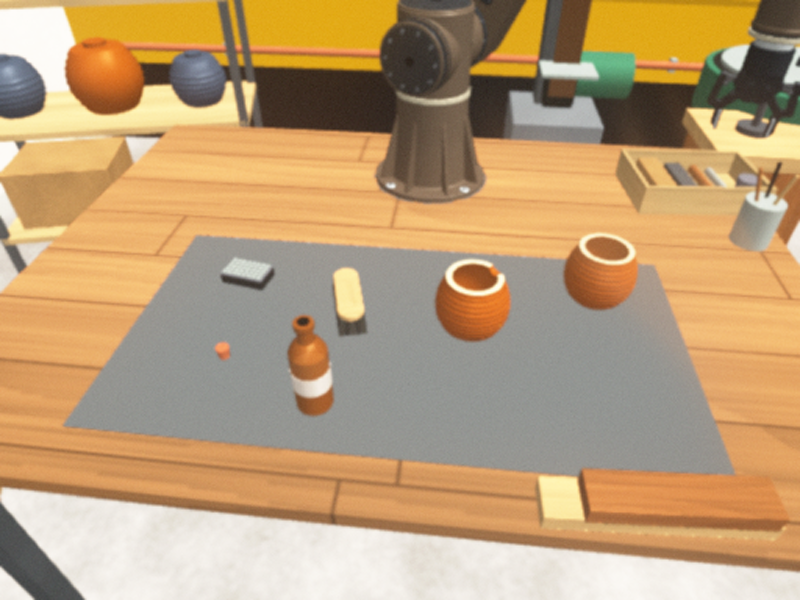

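The top view shows the chipped vase as the middle one (800x600 px: centre about (328,316), chip about (305,330)). The second vase, at (190,385), has a whole ring. The pad is at (584,367), the brush at (461,330), the stopper at (563,246) and the bottle at (467,197).

```bash
cat > meas.py <<'E'
from h import *
from scipy.optimize import least_squares
def fit(P):
    s=least_squares(lambda x:np.hypot(P[:,0]-x[0],P[:,1]-x[1])-x[2],[*P[:,:2].mean(0),.043],loss='soft_l1',f_scale=.003).x; return s
def rim(c,seed,rad):
    hsv=cv2.cvtColor(c['img'],cv2.COLOR_RGB2HSV)
    m=((hsv[...,1]<95)&(hsv[...,2]>150)).astype(np.uint8)
    v,u=np.nonzero(m); k=np.hypot(u-seed[0],v-seed[1])<rad
    P=ray(c,np.c_[u[k],v[k]],.114)
    s=fit(P); a=np.sort(np.arctan2(P[:,1]-s[1],P[:,0]-s[0]))
    a=np.r_[a,a[0]+2*np.pi]; g=np.diff(a); i=g.argmax(); th=(a[i]+a[i+1])/2
    return s,len(P),np.degrees(g[i]),np.degrees(th),s[:2]+.0435*np.array([np.cos(th),np.sin(th)])
def pad(c,seed,rad,z=.030):
    hsv=cv2.cvtColor(c['img'],cv2.COLOR_RGB2HSV).astype(int)
    m=((hsv[...,2]>115)&(hsv[...,1]<60)).astype(np.uint8)
    v,u=np.nonzero(m); k=np.hypot(u-seed[0],v-seed[1])<rad
    P=ray(c,np.c_[u[k],v[k]],z)[:,:2].astype(np.float32)
    return cv2.minAreaRect(P),len(P)
E
python3 - <<'E'
from meas import *
np.set_printoptions(precision=4,suppress=True)
for n in('top','scene'):
    c=np.load(f'pics/{n}1.npy',allow_pickle=True).item(); f=.64
    S={'top':[(328,316),(186,385),(584,367)],'scene':[(473,280),(607,250),(248,270)]}[n]
    for s in S[:2]: print(n,rim(c,np.array(s)*f,28))
    print(pad(c,np.array(S[2])*f,26))
    if n=='top':
        for nm,p,z in(('bottle',(472,181),.172),('stopper',(563,246),.026),('brushA',(452,297),.048),('brushB',(472,362),.048)): print(nm,ray(c,[np.array(p)*f],z))
E
```

```text
top (array([0.5693, 0.1133, 0.0437]), 357, np.float64(38.16918229346196), np.float64(123.05575393091117), array([0.5455, 0.1498]))
top (array([0.4582, 0.3474, 0.0437]), 396, np.float64(3.1861773820905963), np.float64(180.2026602724986), array([0.4147, 0.3473]))
(((0.48199865221977234, -0.3244216740131378), (0.08208651840686798, 0.047898463904857635), 78.85675048828125), 445)
bottle [[ 0.7708 -0.1226  0.172 ]]
stopper [[ 0.6933 -0.2968  0.026 ]]
brushA [[ 0.6023 -0.0965  0.048 ]]
brushB [[ 0.4904 -0.128   0.048 ]]
scene (array([0.557 , 0.1145, 0.0559]), 848, np.float64(3.5753307690975236), np.float64(97.07330382051559), array([0.5516, 0.1577]))
scene (array([0.4568, 0.3517, 0.0456]), 271, np.float64(5.9732922236718204), np.float64(99.54830091919165), array([0.4496, 0.3946]))
(((0.48564839363098145, -0.31984367966651917), (0.2448882758617401, 0.15566951036453247), 15.26731014251709), 1812)
```

View pics/wrist1.png

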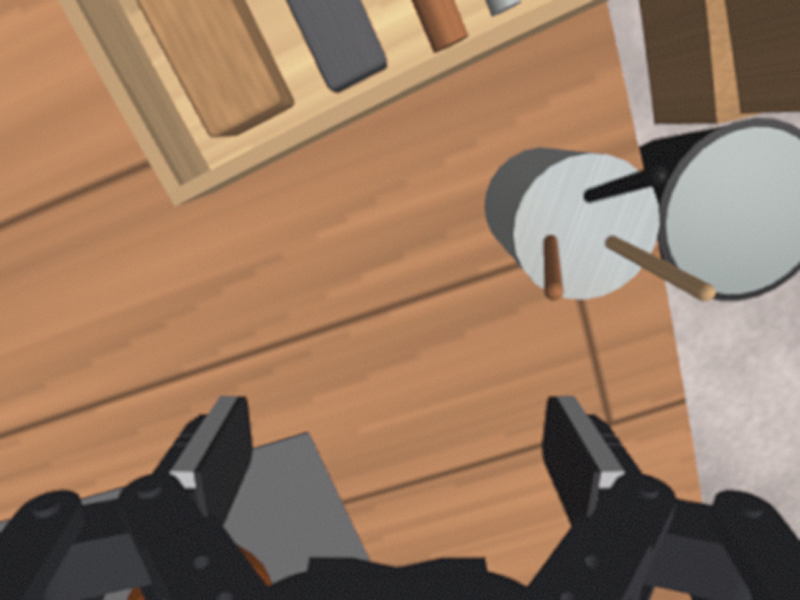

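The top-view fits agree well: rim radius 43.7 mm with one 38° gap on the middle vase and no gap on the other, and a studded area of 82x48 mm. Next I close the fingers, go high above the chip and check with the wrist camera.

```bash
cat >> h.py <<'E'
def ori(p):
    R0=R.from_rotvec([-5.26479212e-01,-3.09695751e+00,1.42654508e-03])
    return (R.from_euler('z',np.arctan2(p[1],p[0])-np.arctan2(.6132,.2147))*R0).as_rotvec()
E
python3 - <<'E'
from meas import *
np.set_printoptions(precision=4,suppress=True)
c=np.load('pics/scene1.npy',allow_pickle=True).item()
print('scene click',ray(c,[np.array((494,271))*.64],.110),ray(c,[np.array((248,267))*.64],.030))
r.gripper_close(20)
p=[.5455,.1498,.30]
print(r.ik(p,ori(p)))
r.move_to(p,ori(p))
s=r.read_state();print(s['time'],s['ee_pos'],s['tcp_rot'],s['gripper_width'])
c=snap('wrist','wrist2')
snap('top','top2')
K=rot(c); print(c['eye'],K[:,2])
E
```

```text
scene click [[0.5425 0.1479 0.11  ]] [[ 0.4764 -0.3211  0.03  ]]
[ 0.2144  0.3072  1.7215 -0.      1.1138 -0.0536]
2.975 [0.5453 0.1506 0.2999] [-1.9027 -2.4988  0.0011] -5.0592557629628e-05
[0.5231 0.2309 0.4315] [ 0.083  -0.3043 -0.949 ]
```

View pics/wrist2.png

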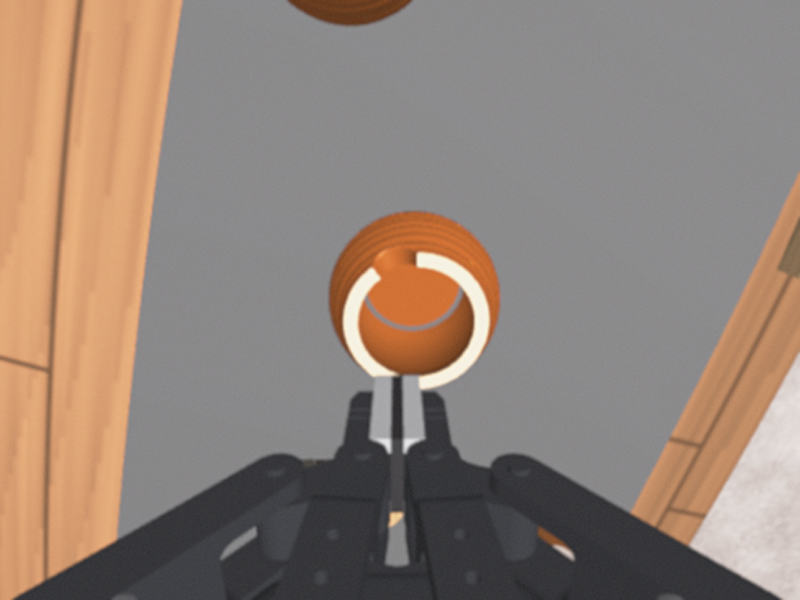

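The wrist picture shows the chip as the ring's only break near (396,260), a little ahead of the closed fingertips at (397,378), which are still about 17 cm above it.

```bash
python3 - <<'E'
from meas import *
np.set_printoptions(precision=4,suppress=True)
c=np.load('pics/wrist2.npy',allow_pickle=True).item()
c2=dict(c); im=c['img'].copy(); im[238:]=0; c2['img']=im
print(rim(c2,np.array((417,320))*.64,50))
print('click',ray(c,[np.array((396,258))*.64],.112), r.read_state()['time'])
E
```

```text
(array([0.5674, 0.1167, 0.0431]), 1911, np.float64(36.19388610355809), np.float64(124.1738216775552), array([0.543 , 0.1527]))
click [[0.5434 0.1548 0.112 ]] 3.075
```

The two views agree within 4 mm, so I use the mean, (0.5445, 0.151).

```bash
python3 - <<'E'
from meas import *
np.set_printoptions(precision=4,suppress=True)
r.line_to([.5445,.151,.148],rate=.08)
s=r.read_state();print(s['time'],s['ee_pos'],s['ft_force'])
snap('scene','scene3')
r.dwell(2.4)
s=r.read_state();print(s['time'],s['ee_pos'],s['ft_force'])
E
```

```text
5.125 [0.5447 0.1511 0.1483] [ 0.3334 -0.19   -0.1217]
7.575 [0.5445 0.151  0.148 ] [-0.1519 -0.193   0.1286]
```

View pics/scene3.png

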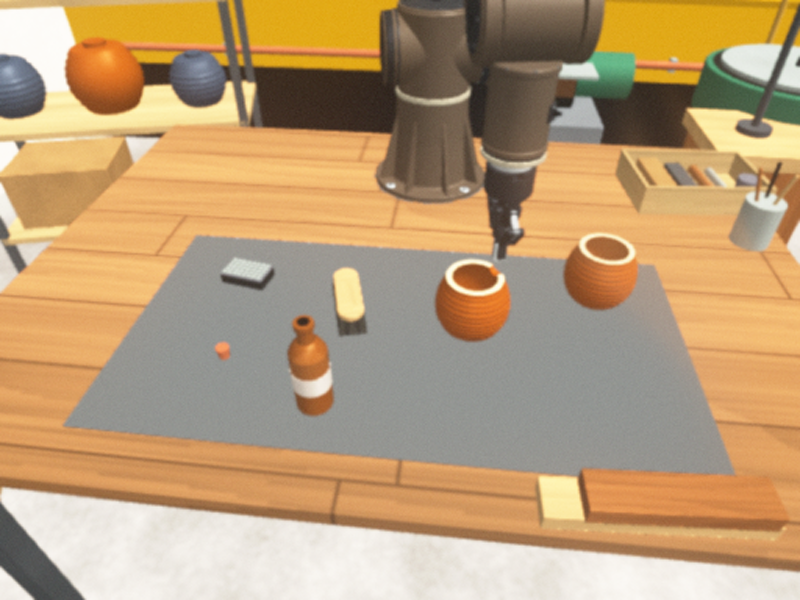

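The scene picture shows the fingertip at (499,257), just over the chip at (494,270), with nothing shifted. Now up, across and over the pad.

```bash
python3 - <<'E'
from meas import *
np.set_printoptions(precision=4,suppress=True)
c=np.load('pics/scene3.npy',allow_pickle=True).item()
print('tip',ray(c,[np.array((499,258))*.64],.137))
r.dwell(.5)
r.line_to([.5445,.151,.30],rate=.1)
p=[.4815,-.324,.25]
r.move_to(p,ori(p))
c=snap('wrist','wrist4'); print(r.read_state()['time'],r.read_state()['ee_pos'])
E
```

```text
tip [[0.5415 0.1533 0.137 ]]
11.55 [ 0.4821 -0.3231  0.2502]
```

View pics/wrist4.png

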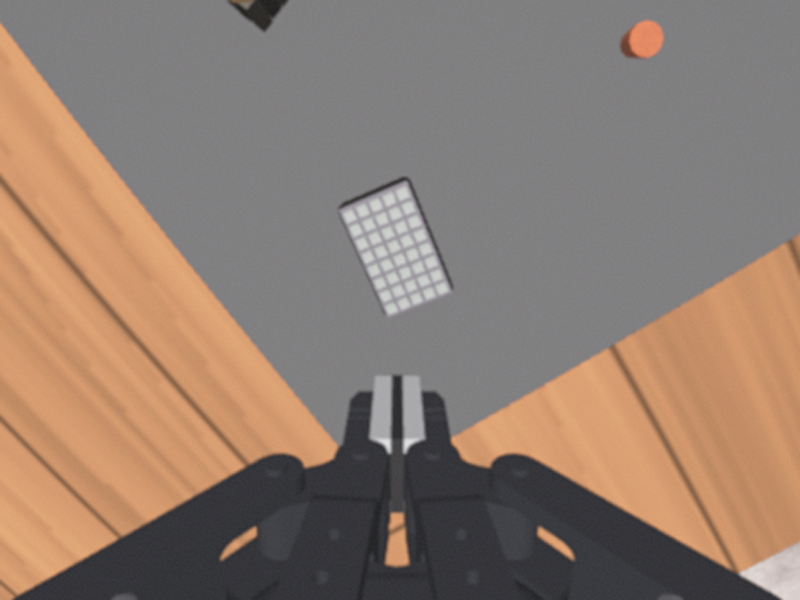

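The wrist picture shows the studded pad centred near (396,248), in line with the fingers. Nothing tall is close by.

```bash
python3 - <<'E'
from meas import *
np.set_printoptions(precision=4,suppress=True)
c=np.load('pics/wrist4.npy',allow_pickle=True).item()
q=ray(c,np.array([(396,248)])*.64,.030)[0]
hsv=cv2.cvtColor(c['img'],cv2.COLOR_RGB2HSV); v,u=np.nonzero((hsv[...,2]>165)&(hsv[...,1]<40)); k=np.hypot(u-253,v-159)<50
b=cv2.minAreaRect(ray(c,np.c_[u[k],v[k]],.030)[:,:2].astype(np.float32)); print(q,b,k.sum())
m=(np.array([.482,-.3244])+q[:2])/2; print(m)
if np.linalg.norm(m-q[:2])<.006:
    r.line_to([*m,.064],rate=.08)
    s=r.read_state();print(s['time'],s['ee_pos'],s['ft_force'])
    snap('scene','scene5'); snap('top','top5')
    r.dwell(2.5)
    s=r.read_state();print(s['time'],s['ee_pos'],s['ft_force'])
E
```

```text
[ 0.4817 -0.3196  0.03  ] ((0.4803151488304138, -0.3220505118370056), (0.08241932839155197, 0.04828944057226181), 79.07927703857422) 2815
[ 0.4819 -0.322 ]
14.025 [ 0.482  -0.3221  0.0643] [-0.4888 -0.1724  0.4485]
16.625 [ 0.4819 -0.322   0.064 ] [-0.7359  0.5222 -0.962 ]
```

View pics/scene5.png

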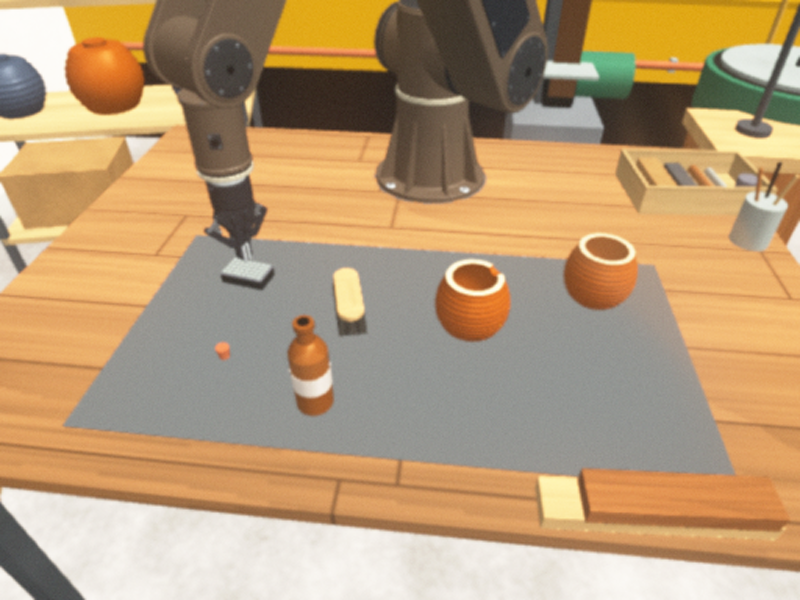

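The fingertips, at about (248,258), hover over the middle of the pad at (248,269), and everything else is where it was.

```bash
python3 -c "
from h import *
r.dwell(.3); r.sign_off(); print(r.read_state()['time'])"
```

```text
the job is handed in; nothing more can be done
the job is handed in; nothing more can be done
```

I pointed at the chip, then at the diamond pad, and handed the job in at about 17 s of the allowed 51, with the hand still over the pad. The sign-off gives no verdict.

- **Chip:** The middle vase is the chipped one. Its pale ring has a single gap of about 37°, while the other vase's ring is whole. With the gripper shut I held for about 3 s at (0.5445, 0.151), with the fingertips about 23 mm above the rim.
- **Pad:** I held for over 2.5 s at (0.482, -0.322), again with the fingertips about 23 mm above the studs, and finished there.

**Last checks:**
- The top and wrist views agreed within about 4 mm on the chip and about 3 mm on the pad; the scene view was within about 6 mm of both.
- My automatic mask in the scene view picked up other things and was unusable for the chipped vase and the pad, so I used hand-picked pixels there.
- Force readings stayed around 1 N or less on each axis, about the same as the noise at the start.
- By eye, the last scene picture shows nothing on the mat moved. I did not measure how far each object had shifted.

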